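# Load two label rolls onto the stand with their spindle

### The job

Take the spindle by its black handle, thread it through both label rolls standing in the plywood cradle, and lift them off together on the rod. Lower the loaded spindle into the two V notches of the grey stand so that both rolls hang on the rod between the notches, and let go only when it rests there. Do not touch the rolls with the gripper, and leave the other things on the bench where they are.

Things in the scene. Friction and masses are not known exactly. Their poses are not given: they have to be found in the camera images.
- spindle: Loose spindle, 0.16 kg, along its y axis. Origin: centre of its handle, on the rod's axis. Handle: black block, 22 wide (x) x 60 (y -30 to 30) x 40 mm tall, gripped across x. Rod 14 mm thick, tip at y = 199. Aluminium flange plate 52 wide x 40 tall at y = 58 to 64 stops the rolls. Starts level on the bench, axis 20 mm up, +y to the tip. Loaded it is tip-heavy: grip firmly (50 N) in the handle's middle.
- spindle_neck (a point): Point on the spindle's axis in the middle of the bare neck between handle and flange (y = 44 mm; the neck runs from y = 30 to 58 mm). It belongs in one notch of the stand.
- spindle_end (a point): Point on the spindle's axis near the tip (y = 176 mm). It belongs in the stand's other notch; 132 mm from spindle_neck, as the notches are.
- roll_near: Loose white paper label roll with a brown core, 90 mm outside diameter, 36 mm wide, straight-through hole of 38 mm diameter, 0.11 to 0.17 kg. Stands on its rim. Origin: centre of the hole, half-way along the width; its y axis is the hole's axis. It is the roll at the cradle's open end.
- roll_far: A second roll, the same in every way, standing behind roll_near along the cradle's y (gap between the two 4 to 16 mm), next to the cradle's end stop. Its hole is in line with the other's.
- cradle: Fixed plywood V trough, 84 mm wide (x), y = -50 to 62 mm, origin on the bench in its middle. The rolls stand in it, hole axes along its y, 55 mm above the bench. Its -y end is open: thread from there towards +y. A low end stop (y = 56 to 62, 32 mm tall, lower than the holes) backs the rolls.
- stand: Fixed grey stand: base plate 84 x 166 x 8 mm (long along y), origin under its centre, on the bench. Two 8 mm thick posts at y = -66 and 66 mm, each with a 90 degree V notch open upwards, rims 42 mm apart and 96 mm above the bench. Either end may take the handle, which stays outside the notches. Stand and cradle may exchange places.
- stand_seat_a (a point): Point 85 mm above the bench in the -y notch of the stand, where the spindle's axis lies when the rod rests fully in the notch.
- stand_seat_b (a point): The same in the +y notch.
- tub_a: Bystander, loose: green lidded tub, 84 mm across, 62 mm tall. Origin: centre of its underside. Leave alone.
- tub_b: Bystander, loose: second green lidded tub, 84 mm across, 62 mm tall. Origin: centre of its underside. Leave alone.
- bottle: Bystander, loose: white bottle, 60 mm across, 150 mm tall. Origin: centre of its underside. Leave alone.
- tape: Bystander, loose: amber roll of packing tape lying flat, 100 mm across, 48 mm tall. Origin: centre of its underside. Leave alone.
- carton: Bystander, loose: closed cardboard carton 100 x 120 x 60 mm. Origin: centre of its underside. Leave alone.
- brush: Bystander, loose: flat brush with a wooden handle. Origin: under its middle; it lies along its x. Leave alone.
- knife: Bystander, loose: closed grey cutter knife, 150 x 24 x 14 mm. Origin: under its middle; it lies along its x. Leave alone.
- glue: Bystander, loose: white jar with blue lid, 64 mm across, 70 mm tall. Origin: centre of its underside. Leave alone.
There are look-alikes about, which are no part of the job. What is shaped like the roll_near but green is not meant.

How it is judged:
On the way, in this order (a step that is already met when the one before it is completed fails the run):
1. the rod passes through both rolls while they still stand in the cradle (y of roll_near in the frame of spindle between 0.07 and 0.185 m and x of roll_near in the frame of spindle between -0.022 and 0.022 m and z of roll_near in the frame of spindle between -0.022 and 0.022 m and y of roll_far in the frame of spindle between 0.07 and 0.185 m and x of roll_far in the frame of spindle between -0.022 and 0.022 m and z of roll_far in the frame of spindle between -0.022 and 0.022 m and height (world z) of each of roll_near, roll_far below 0.075 m and horizontal distance between each of roll_near, roll_far and cradle below 0.06 m), for 0.1 s.
2. both rolls are lifted clear of the cradle together on the rod (y of roll_near in the frame of spindle between 0.07 and 0.185 m and x of roll_near in the frame of spindle between -0.022 and 0.022 m and z of roll_near in the frame of spindle between -0.022 and 0.022 m and y of roll_far in the frame of spindle between 0.07 and 0.185 m and x of roll_far in the frame of spindle between -0.022 and 0.022 m and z of roll_far in the frame of spindle between -0.022 and 0.022 m and height (world z) of each of roll_near, roll_far above 0.11 m), for 0.2 s.
At the end, for the whole second after the job is handed in: The spindle rests in both V notches of the stand, its axis within 5 mm of the seated height and of the notches' centre line at both notches, neck in one notch and end in the other (within 15 mm); both rolls hang on the rod between flange and tip; all at rest and released (y of roll_near in the frame of spindle between 0.07 and 0.185 m and x of roll_near in the frame of spindle between -0.022 and 0.022 m and z of roll_near in the frame of spindle between -0.022 and 0.022 m and y of roll_far in the frame of spindle between 0.07 and 0.185 m and x of roll_far in the frame of spindle between -0.022 and 0.022 m and z of roll_far in the frame of spindle between -0.022 and 0.022 m and ((distance between spindle_neck and stand_seat_a below 0.015 m and distance between spindle_end and stand_seat_b below 0.015 m) or (distance between spindle_neck and stand_seat_b below 0.015 m and distance between spindle_end and stand_seat_a below 0.015 m)) and z of spindle_neck in the frame of stand between 0.08 and 0.09 m and x of spindle_neck in the frame of stand between -0.005 and 0.005 m and z of spindle_end in the frame of stand between 0.08 and 0.09 m and x of spindle_end in the frame of stand between -0.005 and 0.005 m and linear speed of each of roll_near, roll_far, spindle below 0.03 m/s); the robot touches nothing.
It fails at once if the fingers or gripper push on a roll (over 2 N) (contact force between any of the fingers, the arm and roll_near above 2 N or contact force between any of the fingers, the arm and roll_far above 2 N).
It fails at once if the loaded spindle is let go more than 15 mm above its rest (contact force between the fingers and spindle below 0.2 N and height (world z) of any of roll_near, roll_far above 0.09 m).
It fails at once if another thing on the bench is moved more than 20 mm (distance of any of tub_a, tub_b, bottle, tape, carton, brush, knife, glue from where it was at the start of the episode above 0.02 m).
It also fails if it takes over 64 s, if anything falls off the work surface, if the arm or the gripper's body presses on something with over 40 N, if the wrist force passes 120 N, or if a joint passes its speed limit or range.

### The arm

A 6-joint arm with a two-finger parallel gripper is mounted at the origin on the work surface. World frame = base frame: x ahead of the robot, y to its left, z up, the work surface at z = 0. Lengths are in m, angles in rad, forces in N, time in s.
With the tool pointing down it reaches from about 0.225 to 0.875 m from the base axis. Payload 3.4 kg.
Tool frame: the origin (TCP) lies between the finger pads; the fingertips stand 8 mm ahead of it and the grasp point (between the pads) lies 11 mm behind it; z points along the fingers, y is the line along which they close (so a half turn about z gives the same grasp; the last joint's range is limited). The gripper opens to 85 mm and grips with 20 to 120 N. Pads are 22 mm wide; open, the fingers measure 114 mm over their backs; the gripper's body (76 mm by 85 mm) begins 54 mm behind the grasp point. The pads swing forward as they close: fully open they stand 13 mm farther back than shut.
Start: joints at [-1.358, 0.276, 1.505, -0, 1.361, -0.121], TCP at [0.188, -0.543, 0.239] pointing down, gripper open.
Joint ranges: [-2.89, 2.89], [-0.75, 2.08], [0.22, 2.7], [-1.18, 4.32], [0.11, 2.71], [-2.7, 2.7]. Speed limits (rad/s): [2.57, 2.57, 3.14, 3.14, 3.14, 3.14].

### API

Orientations are given as a unit quaternion [w, x, y, z].
In Python, from rig import manip gives the robot as it stands.
- The arm moves only by the tool move_arm, never from a script. Its argument "deltas" is a list that holds one entry, the list of rows, each a list of 5 numbers: the shift along the tool's x, y, z normalised to -1 to 1, where 1 is 80 cm, then the turn about the tool's z normalised to -1 to 1, where 1 is 120 degrees, then the closure, from -1 (fully open) to 1 (shut). In form: [[[tx, ty, tz, twist, grip], ...]]. A call has 1 to 12 rows; each row is the pose to reach, as a shift and turn from the pose commanded when the call began, along the tool's axes at that moment; what a row does not reach only later rows make up. A row lasts 1/10 s, in which the tool goes at most 50 mm and 8.59 degrees, less where a joint would pass 70% of its speed; a pose out of reach is approached as far as the arm can. A call with a number of a shift or a turn outside -1 to 1 is refused whole. A call with a gripper value outside its range is refused whole. The fingers move at their own pace and stop on an object; "squeeze" is the grip in N (left out, the last holds). Time passes only in rows, so rows that repeat a pose let the fingers close. It gives the time, the measured TCP pose, the force, the opening and the grip force at its end, in the units of the state.
- manip.get_state(): the state, without advancing time (a new reading comes with each control period).
- manip.get_image(name): name is "scene" or "top"; returns the picture (420x560x3 uint8, red, green, blue); there is no depth.
- manip.camera_params(name): a dict with "fx", "fy", "cx", "cy" (pixels), "R" (3x3) and "t" (3): a world point X has camera coordinates R X + t. Camera axes: x right, y down, z forward; pixel columns grow to the right and rows downward; lengths in m; the calibration is good to about 2 mm. A picture is of the moment at which its call begins. camera_params takes no time and is no camera call.
- manip.sign_off(): hands the job in; it is judged then, once.
The state is a dict: "clock": time; "qpos": joint angles; "qd": joint speeds; "effort": joint torques, N m; "position": TCP position; "ee_rot": TCP orientation; "contact_force": force on the tool from outside, world axes, zero at the start; "moment": the same for the moment, N m; "width": finger opening in m; "gripper_force": force on a finger pad.
Only numpy, scipy, OpenCV 4.12 (cv2) and the standard library are available. Lean on these libraries where they do the work, as an engineer would, in place of code of your own. Each camera call takes 0.05 s, during which the arm holds its last target. There are 200 camera calls.

## Working session

There is one attempt and no reset: what is moved stays moved. The work goes in short steps, Python scripts to look and compute and a tool call to move; the robot and the scene stay as the last step left them, time stands still between calls to the robot, and variables do not carry over. Pictures are saved under pics/ and viewed, at most 10 in all, crops included, and the job is handed in when it is done.

Besides the shell and the picture viewer there is one more tool, called after "Request:" by a JSON object that holds its "op" and its "data". move_arm: Moves the arm, as the interface text tells. Scaled input: -1 to 1 covers 80 cm each way for a shift and 120 degrees each way for a turn. Its arguments: {"type":"object","properties":{"deltas":{"type":"array","items":{"type":"array","items":{"type":"array","items":{"type":"number","minimum":-1,"maximum":1}}}},"squeeze":{"type":"number"}},"required":["deltas"]}

```bash
mkdir -p pics; python3 - <<'E'
from rig import manip
import cv2,numpy as np
for n in ("scene","top"):
    im=manip.get_image(n)[:,:,::-1]
    np.save(f"pics/{n}0.npy",im)
    cv2.imwrite(f"pics/{n}0.png",cv2.resize(im,(800,600),interpolation=cv2.INTER_CUBIC))
    p=manip.camera_params(n);print(n,{k:np.round(v,4).tolist() for k,v in p.items()})
s=manip.get_state();print(s)
E
```

```text
scene {'fx': 486.9388, 'fy': 486.9388, 'cx': 273.4827, 'cy': 213.5456, 'R': [[0.3433, 0.9391, 0.0137], [0.6604, -0.231, -0.7145], [-0.6679, 0.2543, -0.6995]], 't': [-0.2129, -0.3249, 1.6716]}
top {'fx': 526.8077, 'fy': 526.8077, 'cx': 279.2758, 'cy': 217.0064, 'R': [[0.0082, -0.9999, -0.011], [-0.9934, -0.0069, -0.1149], [0.1148, 0.0119, -0.9933]], 't': [0.0102, 0.585, 1.5815]}
{'clock': 0.1, 'qpos': array([-1.35800873e+00,  2.76561064e-01,  1.50600905e+00,  4.83116597e-05,
        1.36069560e+00, -1.21014695e-01]), 'qd': array([ 0.00060238, -0.00147767, -0.00484047, -0.00098084,  0.00037605,
        0.00175651]), 'effort': array([ 9.18817786e-04, -4.17700696e+01, -2.46404725e+01, -1.22145611e-04,
        5.81893066e-03,  1.50216692e-05]), 'position': array([ 0.18829856, -0.54281599,  0.23850848]), 'ee_rot': array([-8.36730267e-04,  9.86104800e-01,  1.66122312e-01, -1.47762440e-05]), 'contact_force': array([-0.87701678, -0.41845618, -0.02754961]), 'moment': array([-0.03393654, -0.03592025, -0.00995611]), 'gripper_force': 0.0, 'width': 0.0852123955582028}
```

View pics/top0.png

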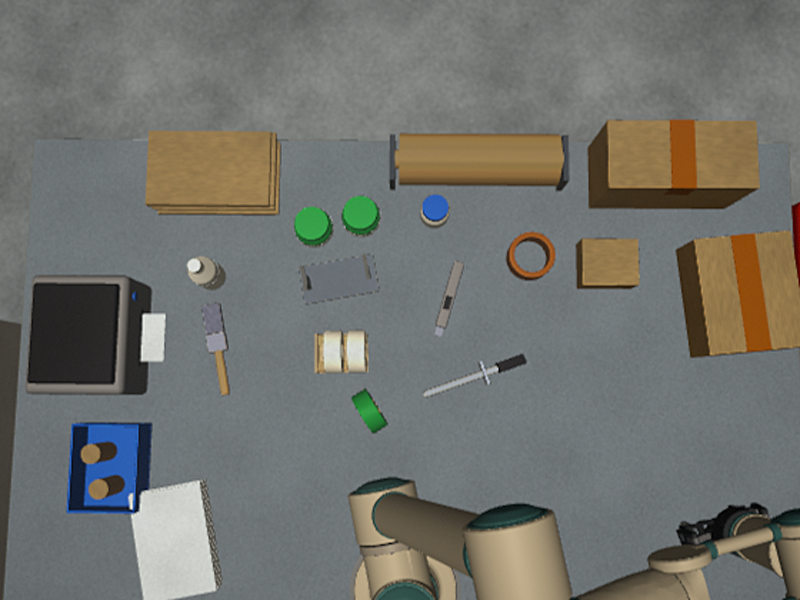

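View pics/scene0.png

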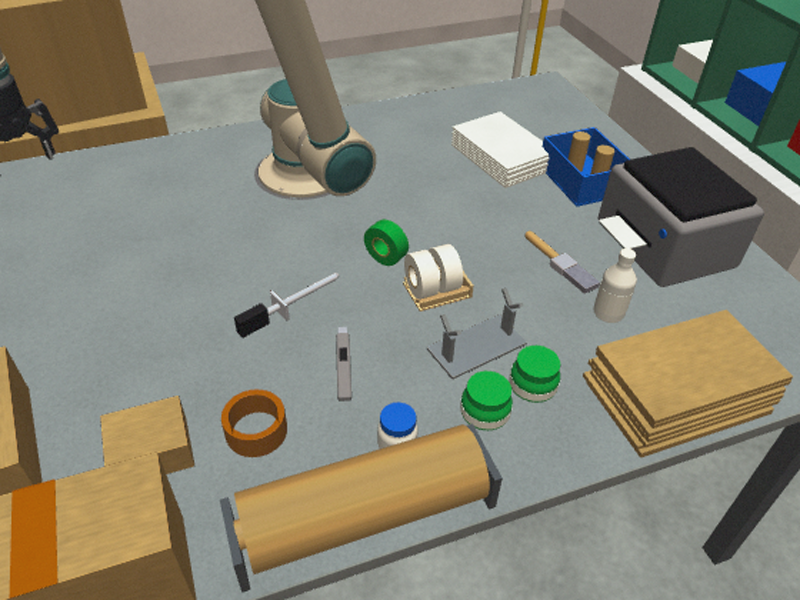

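Top view: the rolls are white and stand in the plywood cradle at about (342,352). The similar roll at (368,411) is green, so it is the look-alike and not meant. The spindle runs from its handle at (512,365) to its tip at (425,395). The stand is at (340,278). I'll enlarge both views to confirm.

```bash
python3 - <<'E'
import cv2,numpy as np
t=np.load("pics/top0.npy");s=np.load("pics/scene0.npy")
cv2.imwrite("pics/tc.png",cv2.resize(t[168:303,203:383],(800,600),interpolation=cv2.INTER_CUBIC))
cv2.imwrite("pics/sc.png",cv2.resize(s[145:280,160:340],(800,600),interpolation=cv2.INTER_CUBIC))
E
```

```text
(no output)
```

View pics/tc.png

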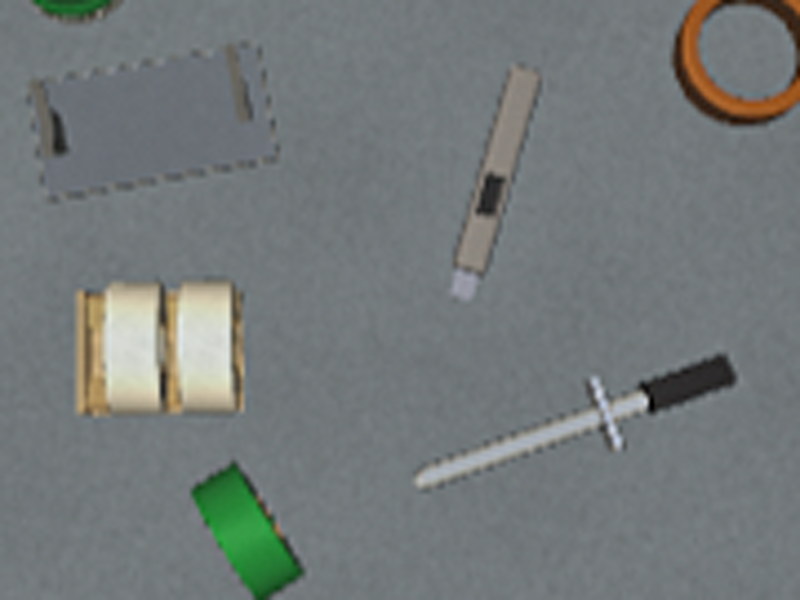

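View pics/sc.png

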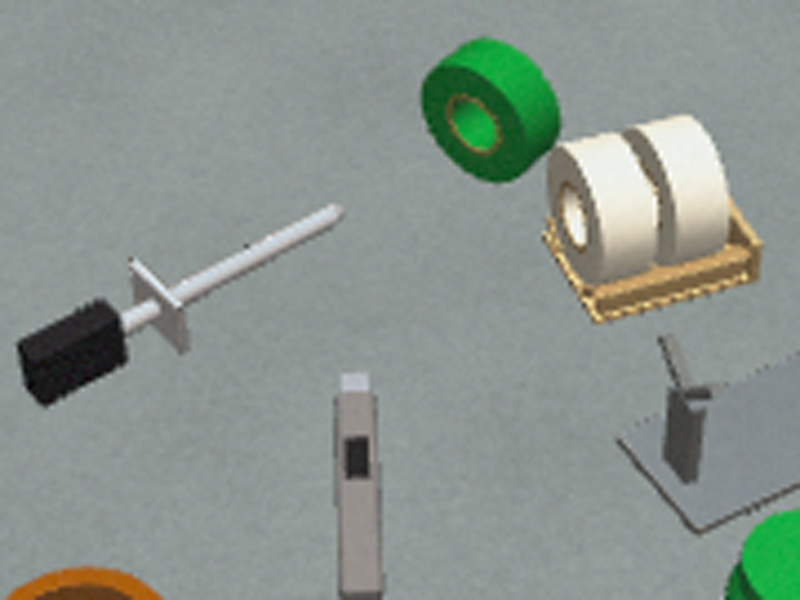

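Confirmed: the two white rolls with brown cores sit in the cradle, and the open end faces the spindle. The green roll is a separate decoy. Next I convert pixels to positions.

```bash
cat > h.py <<'E'
from rig import manip
import numpy as np
def ray(cam,uv,z):
    p=manip.camera_params(cam);R=np.array(p["R"]);t=np.array(p["t"])
    d=R.T@[(uv[0]-p["cx"])/p["fx"],(uv[1]-p["cy"])/p["fy"],1];c=-R.T@t
    return c+d*(z-c[2])/d[2]
def proj(cam,X):
    p=manip.camera_params(cam);q=np.array(p["R"])@X+p["t"]
    return np.array([p["fx"]*q[0]/q[2]+p["cx"],p["fy"]*q[1]/q[2]+p["cy"]])
K=40/9
def T(x,y,z,o=(203,168),cam="top"): return ray(cam,((x+.5)/K-.5+o[0],(y+.5)/K-.5+o[1]),z)
def S(x,y,z): return T(x,y,z,(160,145),"scene")
E
python3 - <<'E'
from h import *
pr=lambda n,*a:print(n,*[np.round(1000*q).astype(int).tolist() for q in a])
pr("tip",T(416,483,.02),S(341,210,.02))
pr("handle L,R",T(646,399,.04),T(731,366,.04))
pr("handle scene top corners",S(18,345,.04),S(100,300,.04),S(126,330,.04),S(40,376,.04))
pr("flange ends",T(594,378,.04),T(620,448,.04))
pr("neck",T(636,402,.02))
pr("cradle corners",T(80,291,.032),T(80,414,.032),T(242,291,.02),T(242,412,.02))
pr("rolls y edges z.1",T(104,347,.1),T(161,347,.1),T(178,346,.1),T(237,346,.1))
pr("rolls x edges z.055",T(133,281,.055),T(133,411,.055),T(207,281,.055),T(207,411,.055))
pr("hole scene at face", S(573,216,.055))
pr("stand base",T(28,88,.008),T(260,43,.008),T(278,158,.008),T(53,200,.008))
pr("posts z.096",T(36,80,.096),T(52,155,.096),T(232,47,.096),T(247,120,.096))
pr("scene post -y: rims",S(662,338,.096),S(700,394,.096))
E
```

```text
tip [405, -38, 20] [409, -35, 20]
handle L,R [463, -194, 40] [486, -252, 40]
handle scene top corners [481, -252, 40] [460, -199, 40] [490, -190, 40] [510, -245, 40]
flange ends [477, -159, 40] [429, -176, 40]
neck [461, -190, 20]
cradle corners [534, 194, 32] [450, 192, 32] [536, 83, 20] [452, 82, 20]
rolls y edges z.1 [492, 169, 100] [492, 131, 100] [493, 120, 100] [493, 81, 100]
rolls x edges z.055 [539, 155, 55] [451, 154, 55] [540, 105, 55] [452, 104, 55]
hole scene at face [498, 87, 55]
stand base [680, 237, 8] [713, 73, 8] [631, 59, 8] [600, 217, 8]
posts z.096 [670, 218, 96] [620, 207, 96] [693, 88, 96] [644, 77, 96]
scene post -y: rims [650, 79, 96] [696, 82, 96]
```

```bash
cat >> h.py <<'E'
def go(*goals):
    """goals: (x,y,z mm, angle deg of tool y in the plane)"""
    s=manip.get_state();w,x,y,z=s["ee_rot"]
    from scipy.spatial.transform import Rotation as Ro
    R=Ro.from_quat([x,y,z,w]).as_matrix();a0=np.degrees(np.arctan2(R[1,1],R[0,1]))
    print("t",round(s["clock"],2),"pos",np.round(s["position"]*1000,1),"ang",round(a0,2),"tz",R[:,2].round(3),"F",s["contact_force"].round(1),"w",s["width"],s["gripper_force"])
    for g in goals:
        d=R.T@(np.array(g[:3])/1000-s["position"])/.8
        print(g,d.round(4).tolist(),"twist",round(-((g[3]-a0+180)%360-180)/120,4))
E
python3 -c "
from h import *
go((477,-222,100,20.6),(477,-222,12,20.6))"
```

```text
t 0.1 pos [ 188.3 -542.8  238.5] ang -70.88 tz [-0.     0.002 -1.   ] F [-0.9 -0.4 -0. ] w 0.0852123955582028 0.0
(477, -222, 100, 20.6) [0.4723, -0.2604, 0.1737] twist -0.7623
(477, -222, 12, 20.6) [0.4723, -0.2602, 0.2837] twist -0.7623
```

Request:
{"op": "move_arm", "data": {"deltas": [[[0.472, -0.26, 0.173, -0.762, -1], [0.472, -0.26, 0.173, -0.762, -1], [0.472, -0.26, 0.173, -0.762, -1], [0.472, -0.26, 0.173, -0.762, -1], [0.472, -0.26, 0.173, -0.762, -1], [0.472, -0.26, 0.173, -0.762, -1], [0.472, -0.26, 0.173, -0.762, -1], [0.472, -0.26, 0.173, -0.762, -1], [0.472, -0.26, 0.173, -0.762, -1], [0.472, -0.26, 0.173, -0.762, -1], [0.472, -0.26, 0.173, -0.762, -1], [0.472, -0.26, 0.173, -0.762, -1]]], "squeeze": 50}}

```text
clock: 1.3
position: [0.477, -0.2222, 0.1003]
ee_rot: [-0.001, 0.569, 0.822, -0.0]
contact_force: [0.2, 1.0, -0.2]
width: 0.0853
gripper_force: 0.0
```

```bash
python3 - <<'E'
from h import *
import cv2
go((477,-222,100,20.6),(477,-222,12,20.6))
a=manip.get_image("scene")[:,:,::-1];b=manip.get_image("top")[:,:,::-1]
c=np.hstack([cv2.resize(a[150:270,140:220],(400,600),interpolation=2),cv2.resize(b[200:320,310:390],(400,600),interpolation=2)])
cv2.imwrite("pics/g1.png",c)
E
```

```text
t 1.3 pos [ 477.  -222.2  100.3] ang 20.63 tz [-0.001  0.001 -1.   ] F [ 0.2  1.  -0.2] w 0.08525525213874337 0.0
(477, -222, 100, 20.6) [0.0003, 0.0001, 0.0004] twist 0.0003
(477, -222, 12, 20.6) [0.0002, 0.0002, 0.1104] twist 0.0003
```

View pics/g1.png

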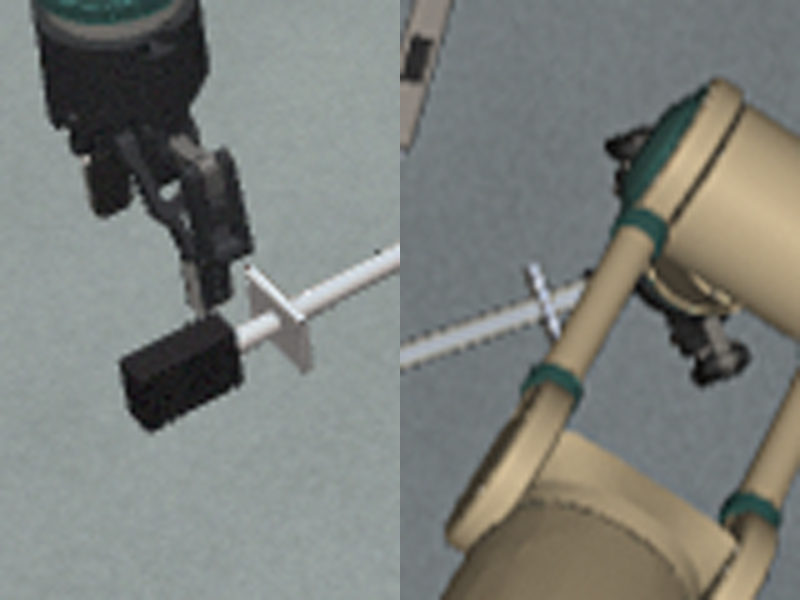

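The fingers straddle the handle at left (185,370), and the axis alignment looks right. I'll descend and grip.

Request:
{"op": "move_arm", "data": {"deltas": [[[0, 0, 0.05, 0, -1], [0, 0, 0.085, 0, -1], [0, 0, 0.1, 0, -1], [0, 0, 0.109, 0, -1], [0, 0, 0.109, 0, 1], [0, 0, 0.109, 0, 1], [0, 0, 0.109, 0, 1], [0, 0, 0.109, 0, 1], [0, 0, 0.109, 0, 1], [0, 0, 0.109, 0, 1], [0, 0, 0.109, 0, 1], [0, 0, 0.109, 0, 1]]], "squeeze": 60}}

```text
clock: 2.6
position: [0.4777, -0.2235, 0.0147]
ee_rot: [0.001, 0.569, 0.822, -0.0]
contact_force: [-0.1, -0.5, 5.7]
width: 0.0213
gripper_force: 59.9
```

```bash
python3 - <<'E'
from h import *
go((477,-222,150,20.6),(497,-150,150,0.6))
E
```

```text
t 2.6 pos [ 477.7 -223.5   14.7] ang 20.58 tz [ 0.002 -0.001 -1.   ] F [-0.1 -0.5  5.7] w 0.021348880518785113 59.85107123851776
(477, -222, 150, 20.6) [0.0018, 0.0001, -0.1691] twist -0.0002
(497, -150, 150, 0.6) [0.0772, 0.0551, -0.1692] twist 0.1665
```

Request:
{"op": "move_arm", "data": {"deltas": [[[0, 0, -0.02, 0, 1], [0, 0, -0.06, 0, 1], [0, 0, -0.1, 0, 1], [0.04, 0.03, -0.1, 0.08, 1], [0.077, 0.055, -0.08, 0.166, 1], [0.077, 0.055, -0.06, 0.166, 1], [0.077, 0.055, -0.044, 0.166, 1], [0.077, 0.055, -0.044, 0.166, 1], [0.077, 0.055, -0.044, 0.166, 1]]]}}

```text
clock: 3.5
position: [0.4964, -0.1499, 0.0488]
ee_rot: [-0.0, 0.703, 0.711, -0.0]
contact_force: [-0.1, 0.0, -2.0]
width: 0.0216
gripper_force: 58.9
```

```bash
python3 - <<'E'
from h import *
import cv2
go((496,-150,49.7,0.6))
a=manip.get_image("scene")[:,:,::-1];b=manip.get_image("top")[:,:,::-1]
np.save("pics/a2.npy",a);np.save("pics/b2.npy",b)
# scene crop origin (190,145) 135x100 ; top crop origin (210,220) 120x60
c=np.vstack([cv2.resize(a[160:220,190:310],(800,400),interpolation=2)[:330],cv2.resize(b[225:265,215:335],(800,267),interpolation=2)])
cv2.imwrite("pics/p2.png",c)
E
```

```text
t 3.5 pos [ 496.4 -149.9   48.8] ang 0.65 tz [-0.001  0.    -1.   ] F [-0.1  0.  -2. ] w 0.02163219791015605 58.85637938976288
(496, -150, 49.7, 0.6) [-0.0002, -0.0005, -0.0011] twist 0.0004
```

View pics/p2.png

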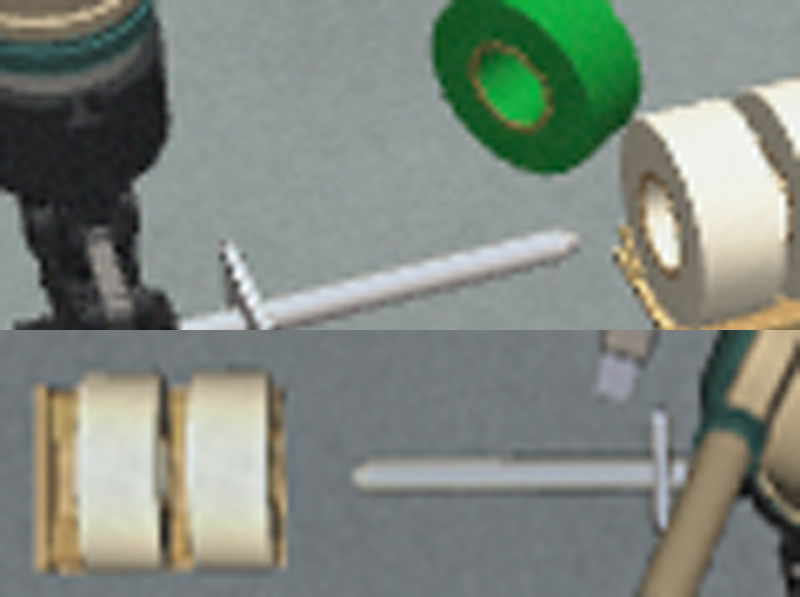

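```bash
python3 - <<'E'
from h import *
k=20/3
f=lambda x,y,z:ray("top",((x+.5)/k-.5+215,(y-330+.5)/k-.5+225),z)*1000
g=lambda x,y,z:ray("scene",((x+.5)/k-.5+190,(y+.5)/k-.5+160),z)*1000
for n,q in dict(tip=f(355,477,.054),rodmid=f(500,474,.054),rodR=f(640,471.5,.054),n1=f(230,373,.055),n2=f(230,568,.055),f1=f(120,374,.055),f2=f(120,568,.055),near_mY=f(270,471,.1),near_pY=f(188,471,.1),far_mY=f(160,471,.1),far_pY=f(79,471,.1)).items(): print(n,q.round(1))
# tip: scene ray at x=496
for z in (.045,.05,.055,.06): print(z,"tip",g(578,241,z).round(1),"hole",g(661,222,z).round(1))
E
```

```text
tip [492.6  48.1  54. ]
rodmid [494.5 -17.3  54. ]
rodR [496.1 -80.4  54. ]
n1 [539.2 105.2  55. ]
n2 [451.2 103.9  55. ]
f1 [538.4 155.1  55. ]
f2 [450.8 153.4  55. ]
near_mY [492.3  83.9 100. ]
near_pY [492.  119.9 100. ]
far_mY [491.9 132.2 100. ]
far_pY [491.6 167.7 100. ]
0.045 tip [486.7  56.3  45. ] hole [487.1  92.6  45. ]
0.05 tip [491.9  54.3  50. ] hole [492.2  90.4  50. ]
0.055 tip [497.   52.3  55. ] hole [497.3  88.2  55. ]
0.06 tip [502.1  50.3  60. ] hole [502.5  86.   60. ]
```

```bash
python3 - <<'E'
from h import *
go((498,-150,51.5,-.3),(498,-80,51.5,-.3),(497,10,51.5,-.3))
E
```

```text
t 3.6 pos [ 497.  -150.4   49.5] ang 0.62 tz [ 0.001 -0.001 -1.   ] F [-0.2 -0.4 -1.9] w 0.02086029240980545 58.857606053352356
(498, -150, 51.5, -0.3) [0.0004, 0.0012, -0.0025] twist 0.0077
(498, -80, 51.5, -0.3) [0.0879, 0.0022, -0.0026] twist 0.0077
(497, 10, 51.5, -0.3) [0.2004, 0.0021, -0.0026] twist 0.0077
```

Request:
{"op": "move_arm", "data": {"deltas": [[[0.0, 0.002, -0.0027, 0.0077, 1], [0.0, 0.002, -0.0027, 0.0077, 1], [0.03, 0.002, -0.0027, 0.0077, 1], [0.06, 0.002, -0.0027, 0.0077, 1], [0.09, 0.002, -0.0027, 0.0077, 1], [0.09, 0.002, -0.0027, 0.0077, 1]]]}}

```text
clock: 4.2
position: [0.4966, -0.0757, 0.0513]
ee_rot: [-0.001, 0.708, 0.706, 0.0]
contact_force: [-0.6, -0.7, -2.4]
width: 0.0214
gripper_force: 58.9
```

```bash
python3 - <<'E'
from h import *
import cv2
go((497,10,51.5,-.3))
a=manip.get_image("scene")[:,:,::-1];b=manip.get_image("top")[:,:,::-1]
c=np.vstack([cv2.resize(a[160:220,200:320],(800,400),interpolation=2)[:330],cv2.resize(b[225:265,215:335],(800,267),interpolation=2)])
cv2.imwrite("pics/p3.png",c)
E
```

```text
t 4.2 pos [496.6 -75.7  51.3] ang -0.16 tz [-0.001  0.001 -1.   ] F [-0.6 -0.7 -2.4] w 0.02135443477374905 58.90332877635956
(497, 10, 51.5, -0.3) [0.1071, 0.0001, -0.0001] twist 0.0011
```

View pics/p3.png

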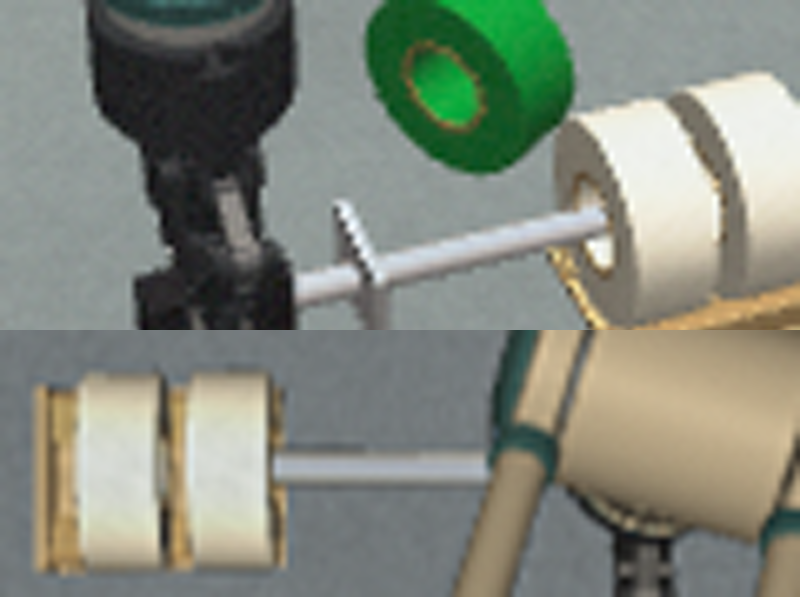

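The rod is in the near hole: tip at (600,222) in the scene crop, row 467 in the top crop against 471 for the roll centre. It is well centred and there is no contact, so I'll go on in.

Request:
{"op": "move_arm", "data": {"deltas": [[[0.03, -0.001, 0, 0, 1], [0.06, -0.001, 0, 0, 1], [0.085, -0.001, 0, 0, 1], [0.107, -0.001, 0, 0, 1], [0.107, -0.001, 0, 0, 1], [0.107, -0.001, 0, 0, 1], [0.107, -0.001, 0, 0, 1]]]}}

```text
clock: 5.0
position: [0.4974, 0.0065, 0.0511]
ee_rot: [0.0, 0.709, 0.705, -0.0]
contact_force: [-0.2, -0.3, -2.2]
width: 0.021
gripper_force: 58.9
```

```bash
python3 - <<'E'
from h import *
import cv2
go((497,10,51.5,-.3),(497,10,160,-.3))
a=manip.get_image("scene")[:,:,::-1];b=manip.get_image("top")[:,:,::-1]
c=np.vstack([cv2.resize(a[150:210,210:330],(800,400),interpolation=2)[:330],cv2.resize(b[225:265,195:315],(800,267),interpolation=2)])
cv2.imwrite("pics/p4.png",c)
E
```

```text
t 5.0 pos [497.4   6.5  51.1] ang -0.33 tz [ 0.001 -0.001 -1.   ] F [-0.2 -0.3 -2.2] w 0.02104686985929361 58.88566017150879
(497, 10, 51.5, -0.3) [0.0043, -0.0005, -0.0005] twist -0.0003
(497, 10, 160, -0.3) [0.0042, -0.0004, -0.1361] twist -0.0003
```

View pics/p4.png

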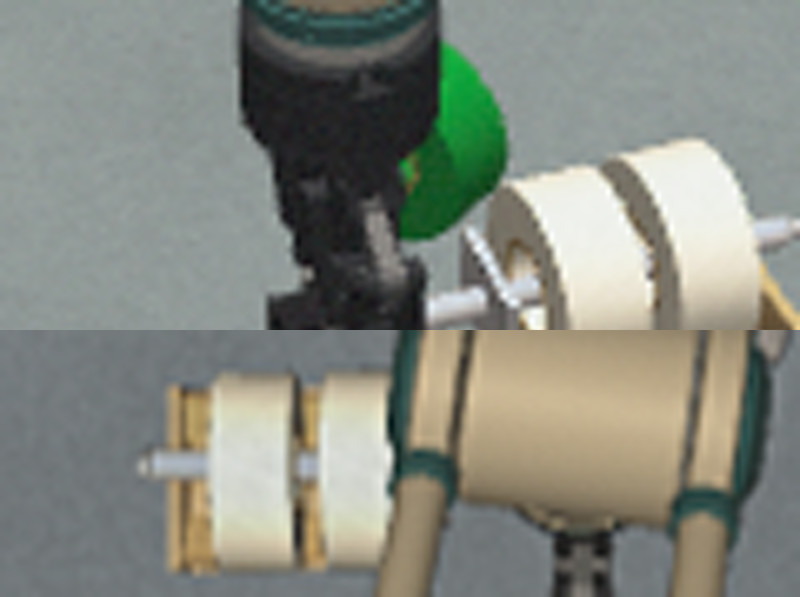

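The rod goes through both rolls: the tip shows at (148,465) in the top crop, past the end stop. I'll firm the grip, shift 3 mm in, and lift.

Request:
{"op": "move_arm", "data": {"deltas": [[[0.004, 0, 0, 0, 1], [0.004, 0, 0, 0, 1], [0.004, 0, -0.008, 0, 1], [0.004, 0, -0.02, 0, 1], [0.004, 0, -0.035, 0, 1], [0.004, 0, -0.055, 0, 1], [0.004, 0, -0.08, 0, 1], [0.004, 0, -0.105, 0, 1], [0.004, 0, -0.13, 0, 1], [0.004, 0, -0.145, 0, 1], [0.004, 0, -0.15, 0, 1], [0.004, 0, -0.15, 0, 1]]], "squeeze": 90}}

```text
clock: 6.3
position: [0.4969, 0.0108, 0.1713]
ee_rot: [0.0, 0.709, 0.705, 0.0]
contact_force: [0.1, -0.2, -4.8]
width: 0.0207
gripper_force: 89.6
```

```bash
python3 - <<'E'
from h import *
import cv2
go((679,40,170,-.3))
a=manip.get_image("scene")[:,:,::-1];b=manip.get_image("top")[:,:,::-1]
c=np.hstack([cv2.resize(a[90:210,210:310],(500,600),interpolation=2),cv2.resize(b[180:300,200:260],(300,600),interpolation=2)])
cv2.imwrite("pics/p5.png",c)
E
```

```text
t 6.3 pos [496.9  10.8 171.3] ang -0.27 tz [ 0.001 -0.    -1.   ] F [ 0.1 -0.2 -4.8] w 0.02066363267675747 89.56312537193298
(679, 40, 170, -0.3) [0.0376, 0.2274, 0.0018] twist 0.0002
```

View pics/p5.png

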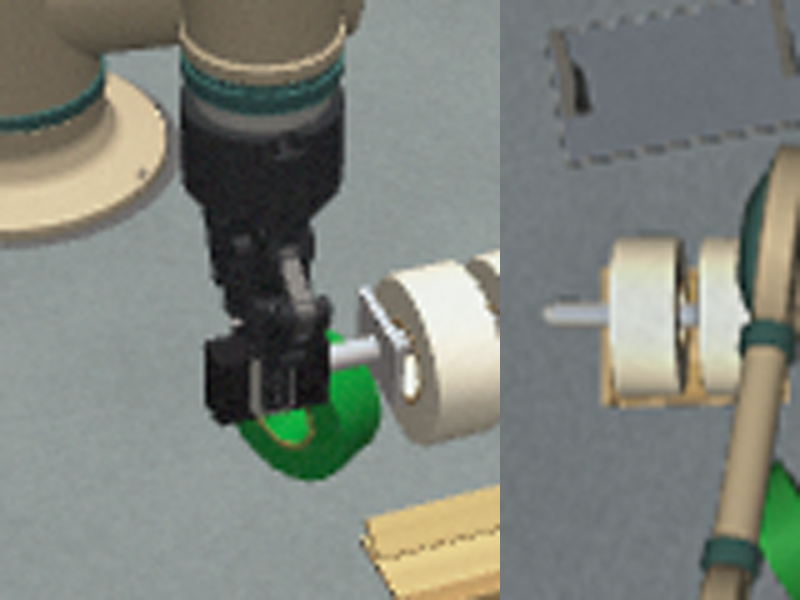

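Both rolls hang on the rod clear of the cradle, with the flange next to the near roll at (390,330), and the rod is level. I'll swing over to the stand.

```bash
python3 - <<'E'
from h import *
go((677.3,40,170,9.9))
E
```

```text
t 6.4 pos [496.2  10.9 170.2] ang -0.27 tz [-0.002 -0.    -1.   ] F [ 0.1  0.5 -4.3] w 0.020888415511907253 89.6556007862091
(677.3, 40, 170, 9.9) [0.0375, 0.2262, -0.0002] twist -0.0848
```

Request:
{"op": "move_arm", "data": {"deltas": [[[0.003, 0.015, 0, -0.006, 1], [0.008, 0.045, 0, -0.017, 1], [0.013, 0.08, 0, -0.03, 1], [0.019, 0.115, 0, -0.043, 1], [0.025, 0.15, 0, -0.056, 1], [0.031, 0.185, 0, -0.07, 1], [0.035, 0.21, 0, -0.08, 1], [0.037, 0.222, 0, -0.085, 1], [0.037, 0.226, 0, -0.085, 1], [0.037, 0.226, 0, -0.085, 1], [0.037, 0.226, 0, -0.085, 1], [0.037, 0.226, 0, -0.085, 1]]]}}

```text
clock: 7.6
position: [0.6769, 0.0395, 0.1713]
ee_rot: [-0.0, 0.643, 0.766, -0.0]
contact_force: [0.2, -0.9, -4.0]
width: 0.0208
gripper_force: 89.7
```

```bash
python3 - <<'E'
from h import *
go((677.3,40,120,9.9),(677.3,40,100,9.9))
E
```

```text
t 7.6 pos [676.9  39.5 171.3] ang 9.91 tz [-0.001 -0.    -1.   ] F [ 0.2 -0.9 -4. ] w 0.02079141167831332 89.65712785720825
(677.3, 40, 120, 9.9) [0.0006, 0.0006, 0.0641] twist 0.0001
(677.3, 40, 100, 9.9) [0.0006, 0.0006, 0.0891] twist 0.0001
```

Request:
{"op": "move_arm", "data": {"deltas": [[[0.0005, 0.0005, 0.02, 0, 1], [0.0005, 0.0005, 0.045, 0, 1], [0.0005, 0.0005, 0.07, 0, 1], [0.0005, 0.0005, 0.085, 0, 1], [0.0005, 0.0005, 0.089, 0, 1], [0.0005, 0.0005, 0.089, 0, 1], [0.0005, 0.0005, 0.089, 0, 1]]]}}

```text
clock: 8.3
position: [0.6791, 0.04, 0.101]
ee_rot: [0.001, 0.643, 0.766, 0.001]
contact_force: [0.5, -0.2, -4.6]
width: 0.021
gripper_force: 89.7
```

```bash
python3 - <<'E'
from h import *
import cv2
go((677.3,40,79,9.9))
a=manip.get_image("scene")[:,:,::-1];b=manip.get_image("top")[:,:,::-1]
c=np.vstack([cv2.resize(a[190:262,290:386],(800,600),interpolation=2)[:340],cv2.resize(b[168:208,195:291],(800,333),interpolation=2)[:260]])
c=np.vstack([cv2.resize(a[200:240,290:386],(800,333),interpolation=2),cv2.resize(b[170:202,197:293],(800,267),interpolation=2)])
cv2.imwrite("pics/p6.png",c)
E
```

```text
t 8.3 pos [679.1  40.  101. ] ang 9.91 tz [ 0.002 -0.    -1.   ] F [ 0.5 -0.2 -4.6] w 0.020996214704569967 89.70064759254456
(677.3, 40, 79, 9.9) [0.0003, -0.0022, 0.0275] twist 0.0001
```

View pics/p6.png

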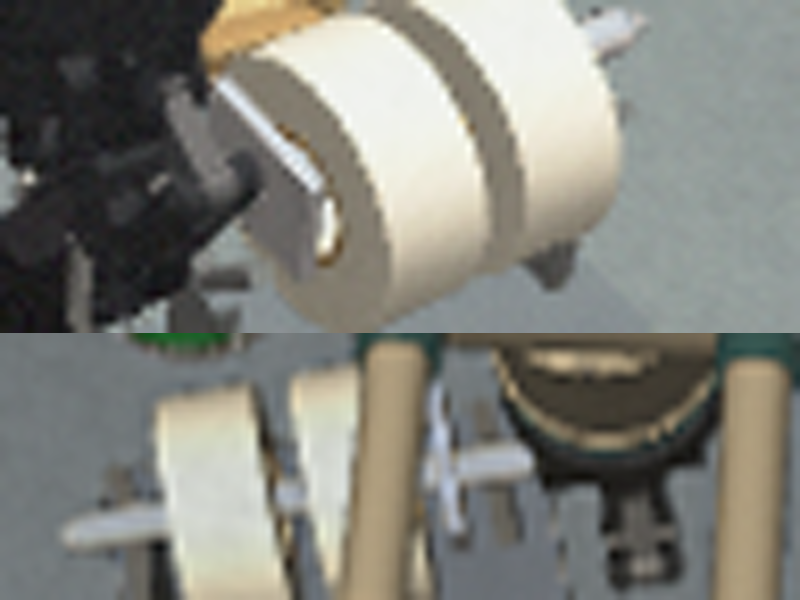

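Over the stand, the rod crosses the near post at (500,465), where the post centre is about (500,470). It crosses the far post at (120,526) against about 535. The flange and far roll are clear of both posts. I'll make a small correction and lower gently.

Request:
{"op": "move_arm", "data": {"deltas": [[[0, -0.0025, 0.003, -0.005, 1], [0, -0.0025, 0.009, -0.005, 1], [0, -0.0025, 0.014, -0.005, 1], [0, -0.0025, 0.018, -0.005, 1], [0, -0.0025, 0.021, -0.005, 1], [0, -0.0025, 0.0235, -0.005, 1], [0, -0.0025, 0.0235, -0.005, 1], [0, -0.0025, 0.0235, -0.005, 1]]]}}

```text
clock: 9.2
position: [0.6768, 0.0399, 0.0813]
ee_rot: [0.0, 0.64, 0.769, 0.001]
contact_force: [1.9, 1.2, -3.2]
width: 0.0206
gripper_force: 89.7
```

```bash
python3 - <<'E'
from h import *
go((676,40,79,10.4));print(manip.get_state()["moment"].round(2))
E
```

```text
t 9.2 pos [676.8  39.9  81.3] ang 10.49 tz [ 0.001  0.    -1.   ] F [ 1.9  1.2 -3.2] w 0.02063162181920139 89.7008728981018
(676, 40, 79, 10.4) [0.0003, -0.001, 0.0029] twist 0.0007
[-0.   -0.19 -0.15]
```

Request:
{"op": "move_arm", "data": {"deltas": [[[0, 0, 0.001, 0, 1], [0, 0, 0.002, 0, 1], [0, 0, 0.0025, 0, 1], [0, 0, 0.0025, 0, 1]]]}}

```text
clock: 9.6
position: [0.6775, 0.0399, 0.0802]
ee_rot: [0.001, 0.639, 0.769, 0.001]
contact_force: [2.6, 1.8, 2.9]
width: 0.0209
gripper_force: 90.5
```

```bash
python3 - <<'E'
from h import *
go((676,40,79,10.4));print(manip.get_state()["moment"].round(2))
E
```

```text
t 9.6 pos [677.5  39.9  80.2] ang 10.51 tz [ 0.003  0.    -1.   ] F [2.6 1.8 2.9] w 0.020879289562781254 90.4822826385498
(676, 40, 79, 10.4) [0.0005, -0.0018, 0.0014] twist 0.0009
[ 0.29 -0.34 -0.19]
```

Request:
{"op": "move_arm", "data": {"deltas": [[[0, 0.0008, 0, 0, 1], [0, 0.0015, 0, 0, 1], [0, 0.0015, 0.0005, 0, 1], [0, 0.0015, 0.0005, 0, 1]]]}}

```text
clock: 10.0
position: [0.6781, 0.0399, 0.0795]
ee_rot: [0.001, 0.639, 0.769, 0.001]
contact_force: [2.7, 1.5, 6.5]
width: 0.0207
gripper_force: 90.9
```

```bash
python3 - <<'E'
from h import *
go((676,40,79,10.4));print(manip.get_state()["moment"].round(2))
b=manip.get_image("top");import cv2
# rod tip row fit, numeric: bright pixels right of tip to far roll
sub=b[185:200,200:222].astype(int).sum(2);print(sub//3)
E
```

```text
t 10.0 pos [678.1  39.9  79.5] ang 10.52 tz [ 0.002 -0.    -1.   ] F [2.7 1.5 6.5] w 0.02068313097894904 90.89433073997498
(676, 40, 79, 10.4) [0.0006, -0.0026, 0.0006] twist 0.001
[ 0.32 -0.3  -0.13]
[[119 117 117 119 118 118 120 120 121 119 110 114 116 108 110 103 132 219
  207 205 206 206]
 [120 117 118 118 120 119 122 121 120 111  99  96  89 104 105 102 143 220
  209 206 204 205]
 [119 119 117 117 118 121 120 118 119 109  96  94  84 107 110 102 127 209
  215 210 206 205]
 [119 118 116 116 116 118 121 122 124 115 102  99  97  91 109 102 119 185
  219 210 207 207]
 [119 118 115 118 116 117 119 120 121  99 105 100  95  90 110 104 113 176
  220 207 209 209]
 [117 117 118 120 120 119 120 116 112  88 109 101  97  87 110 105 107 157
  220 209 208 210]
 [117 118 118 120 120 119 116 116 115 103 110 101  95  89  98 103  94 130
  221 214 210 210]
 [118 119 118 119 119 120 117 118 117 111  97  84 105 123 133 133 135 157
  222 215 215 211]
 [120 121 117 117 119 120 116 116 125 134 135 134 148 161 171 166 170 179
  210 213 211 213]
 [120 120 119 117 119 121 131 154 158 168 172 177 176 173 173 172 173 176
  197 212 209 212]
 [119 120 120 119 121 134 157 162 176 173 174 177 175 174 171 166 160 156
  171 216 209 209]
 [119 121 121 121 117 137 172 150 172 167 160 157 155 145 134 117 104  97
  135 218 206 207]
 [121 120 124 120 115 119 134 138 141 127 114 104 104 103  90  50  35  66
  139 222 207 205]
 [122 119 122 121 116 112  99 110 108 101 102 102  87  97  94  48  42  75
  132 200 210 206]
 [120 120 119 118 117 119 121 120 118 122 126 126 101  98  95  42  38  62
  122 171 210 208]]
```

```bash
python3 - <<'E'
from h import *
u=np.array([-np.sin(np.radians(10.8)),np.cos(np.radians(10.8))])
C=np.array([656.7,147])
print("rod at far post",ray("top",(211,194.4),.085)*1000,"tip",ray("top",(205.3,195.7),.085)*1000,"seat_b",C+66*u,"tip expected",C+89*u)
E
```

```text
rod at far post [645.53806457 218.57740935  85.        ] tip [641.50012917 235.53752972  85.        ] seat_b [644.33283324 211.83095855] tip expected [640.023063   234.42356531]
```

Request:
{"op": "move_arm", "data": {"deltas": [[[0, 0, -0.0004, 0, 1], [0, 0, -0.0004, 0, 0.2], [0, 0, -0.0004, 0, 0], [0, 0, -0.0004, 0, -0.3], [0, 0, -0.0004, 0, -0.6], [0, 0, -0.0004, 0, -1], [0, 0, -0.0004, 0, -1], [0, 0, -0.0004, 0, -1], [0, 0, -0.0004, 0, -1], [0, 0, -0.0004, 0, -1]]], "squeeze": 20}}

```text
clock: 11.05
position: [0.6775, 0.0399, 0.079]
ee_rot: [0.0, 0.639, 0.769, -0.0]
contact_force: [-0.2, -0.2, -0.6]
width: 0.0851
gripper_force: 0.0
```

Request:
{"op": "move_arm", "data": {"deltas": [[[0, 0, -0.03, 0, -1], [0, 0, -0.08, 0, -1], [0, 0, -0.14, 0, -1], [0, 0, -0.2, 0, -1], [-0.06, 0, -0.2, 0, -1], [-0.12, 0, -0.2, 0, -1], [-0.18, -0.05, -0.2, 0, -1], [-0.24, -0.1, -0.2, 0, -1], [-0.3, -0.15, -0.2, 0, -1], [-0.3, -0.15, -0.2, 0, -1]]]}}

```text
clock: 12.05
position: [0.6016, -0.2204, 0.239]
ee_rot: [0.0, 0.64, 0.769, -0.001]
contact_force: [-0.1, 0.3, -0.2]
width: 0.0855
gripper_force: 0.0
```

```bash
python3 - <<'E'
from h import *
import cv2
go()
b=manip.get_image("top");np.save("pics/b9.npy",b)
u=np.array([-np.sin(np.radians(10.8)),np.cos(np.radians(10.8)),0]);C=np.array([.6567,.147,.085])
# rod cross-profile at neck and near tip: brightness-weighted row along a column
H=C-.110*u
g=b.astype(float).mean(2)
for y in (.036,.044,.052,.184,.19,.194,.198,.203):
    uv=proj("top",H+y*u);c=int(round(uv[0]));r=int(round(uv[1]))
    print(y,uv.round(1),c,r-6,g[r-6:r+7,c].astype(int))
# dark handle centroid
m=(b.max(2)<55).astype(np.uint8);c0=proj("top",H+[0,0,.02]);r,c=int(c0[1]),int(c0[0])
w=m[r-14:r+15,c-18:c+19];ys,xs=np.nonzero(w)
p=(xs.mean()+c-18,ys.mean()+r-14);print("handle",len(xs),p,"exp",c0,ray("top",p,.105)*1000,H*1000)
d=np.load("pics/b2.npy")[:,:,::-1].astype(int)
df=(np.abs(d-b).sum(2)>90).astype(np.uint8)
n,l,st,ce=cv2.connectedComponentsWithStats(df);print([s.tolist() for s in st[1:] if s[4]>25])
E
```

```text
t 12.05 pos [ 601.6 -220.4  239. ] ang 10.45 tz [-0.001 -0.001 -1.   ] F [-0.1  0.3 -0.2] w 0.08546684100554493 0.0
0.036 [259.4 186.4] 259 180 [114 113 111 111 138 175 184 176 133 102 108  91  82]
0.044 [256.7 186.9] 257 181 [115 112 106 126 162 176 179 159 112  88  93  95  97]
0.052 [254.1 187.4] 254 181 [ 99 103 105  85 127 175 179 170 126  94 112 112 115]
0.184 [210.6 195.3] 211 189 [100 100  99 100 146 177 178 156 111 110 127 114 102]
0.19 [208.6 195.7] 209 190 [ 90 102 113 140 167 175 163 119 100 122 124 122 121]
0.194 [207.3 195.9] 207 190 [115 116 117 123 155 160 151 131 108 121 119 118 118]
0.198 [206.  196.1] 206 190 [118 118 118 116 136 162 169 130 100 123 123 122 123]
0.203 [204.3 196.4] 204 190 [120 121 119 119 118 122 119 116 115 118 118 120 118]
handle 163 (np.float64(270.6564417177914), np.float64(184.21472392638037)) exp [271.03980385 183.08448993] [673.92133395  40.04641573 105.        ] [677.3119446   38.94840242  85.        ]
[[313, 148, 117, 140, 4665], [206, 176, 76, 31, 986], [226, 232, 15, 28, 344], [243, 232, 14, 28, 340], [268, 237, 51, 19, 174], [367, 261, 22, 25, 175], [289, 265, 29, 68, 471], [310, 268, 50, 75, 1330], [297, 287, 78, 73, 746], [235, 303, 69, 107, 668], [203, 305, 31, 69, 528], [324, 361, 30, 59, 512], [235, 375, 19, 14, 56], [208, 385, 29, 25, 94]]
```

```bash
python3 -c "
from rig import manip
print(manip.sign_off())"
```

```text
the job is handed in; nothing more can be done
None
```

The loaded spindle rests in both stand notches with both rolls on the rod. I released the gripper and pulled it clear, then handed the job in at about 12 s. The last check was by pixel measurement, since the 10 picture views were used up, and the sign-off gave no verdict.

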